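Load the specimen carrier and lock it

ROBOT

A 7-joint arm with a two-finger parallel gripper is mounted at the origin on a cart in front of the work surface, level with it; the furniture and walls round the work are solid. World frame = base frame: x ahead of the robot, y to its left, z up, the work surface at z = 0. Lengths are in m, angles in rad, forces in N, time in s.
With the tool pointing down it reaches from about 0.35 to 0.9 m from the base axis. Payload 8.1 kg.
Tool frame: the origin (TCP) lies midway between the tips of the shut fingers; the grasp point (between the pads) lies 19 mm behind it; z points along the fingers, y is the line along which they close (so a half turn about z gives the same grasp; the last joint's range is limited). The gripper opens to 92 mm and grips with 3 to 60 N. Pads are 19 mm wide; open, the fingers measure 130 mm over their backs; the gripper's body (75 mm by 190 mm) begins 47 mm behind the grasp point.
Start: joints at [-1.294, 0.434, 0.025, 1.573, -0.012, 1.134, -0.075], TCP at [0.232, 0.58, 0.227] pointing down, gripper open.
Joint ranges: [-2.62, 2.62], [-0.44, 2.09], [-1.27, 1.32], [0.08, 2.57], [-1.32, 4.46], [0.12, 2], [-2.74, 2.74]. Speed limits (rad/s): [2.22, 2.22, 3.01, 3.01, 3.14, 3.14, 3.14].

INTERFACE

Orientations are given as a rotation vector (axis times angle).
In Python, from cell import observe, cams, job gives the robot as it stands. The module is installed in compiled form; this text tells all that it offers.
- The arm moves only by the tool step_arm, never from a script. Its argument "steps" is a list of rows, each a list of 6 numbers: the shift along the world's x, y, z in mm, then the turn, a rotation vector about the world's x, y, z in rad. In form: [[dx, dy, dz, rx, ry, rz], ...]. A call has 1 to 20 rows; each row shifts and turns the commanded pose from where the row before left it; what a row does not reach is not made up. A row lasts 1/12 s, in which the tool goes at most 41.7 mm and 7.16 degrees, less where a joint would pass 70% of its speed; a pose out of reach is approached as far as the arm can. A call with a gripper value outside its range is refused whole. "gripper" is the opening, from 0 (shut) to 1 (fully open), set as the call begins (left out, the last holds). The fingers move at their own pace and stop on an object; "force" is the grip in N (left out, the last holds). Time passes only in rows, so rows that do not move let the fingers close. It gives the time, the measured TCP pose, the force, the opening and the grip force at its end, in the units of the state.
- observe(): the state, without advancing time (a new reading comes with each control period).
- cams.get_image(name): name is "scene" or "top" or "wrist"; returns the picture (480x640x3 uint8, red, green, blue); there is no depth.
- cams.get_calibration(name): a dict with "fov_y" (degrees; the focal length in pixels is half the picture's height over the tangent of half this angle, whatever the lens; pixels are square), "cx", "cy" (the principal point, pixels), "world_to_cam" (4x4, takes a point from world to camera coordinates). Camera axes: x right, y up, looking along -z (the intrinsics and any distortion apply to the point x, -y, -z); pixel columns grow to the right and rows downward; lengths in m; the calibration is good to about 2 mm. A picture is of the moment at which its call begins: read the wrist's pose just before it. get_calibration takes no time and is no camera call; for the wrist camera it gives the pose at the moment of the call.
- job.sign_off(): hands the job in; it is judged then, once.
The state is a dict: "clock": time; "joints": joint angles; "dq": joint speeds; "joint_efforts": joint torques, N m; "position": TCP position; "ee_rot": TCP orientation; "force": force on the tool from outside, world axes, zero at the start; "ft_torque": the same for the moment, N m; "width": opening from 0.0 (shut) to 1.0 (fully open); "gripper_force": force on a finger pad.
Only numpy, scipy, OpenCV 4.12 (cv2) and the standard library are available. Lean on these libraries where they do the work, as an engineer would, in place of code of your own. Each camera call takes 0.05 s, during which the arm holds its last target. There are 200 camera calls.

TASK

Load the specimen carrier for transport: put the mortar bar and the slant-cut half bar each fully down into the nest of its own shape; the round nest stays empty. Then swing the carrier's locking lever from its lean to upright and let go. Do not shift the steel cup, the brass weight or the black test ring.

Things in the scene. Friction and masses are not known exactly. Their poses are not given: they have to be found in the camera images.
- mortar_bar: loose whole mortar test bar, grey, square section, 160 x 40 x 40 mm, lying flat. Origin at the centre of its underside; x along its length, z up. 0.55 kg. Grip it across the 40 mm (its y), fingertips at least 12 mm above its underside so that they stay above the nest's rim.
- slant_half: loose grey mortar half bar, one end cut slanting, 40 mm high, 0.31 kg. Origin: centre of the underside of its 105 x 40 mm outline; z up. Corners seen from above, mm: (-52.5,-20), (52.5,-20), (52.5,-12), (12.5,20), (-52.5,20), so the +x end slants. Grip across the 40 mm (its y), e.g. at x = -18 mm, fingertips at least 12 mm above its underside.
- carrier: fixed grey-painted carrier plate, 10 mm thick: bed 215 x 275 mm (x, y) with a tongue 150 mm wide on its -x side, out to x = -200 mm. Origin under the bed's centre; x away from the robot, z up. The three grey plastic nests with black rubber floors stand on the bed at y = -88, 0 and 88 mm, in any order, each with its x along the carrier's x.
- long_nest_floor (a point): centre of the floor of the long rectangular nest, fixed; x along its length. Floor 14 mm above the worktop; pocket 165 x 45 mm (2.5 mm clearance round the bar), 10 mm deep, mouth bevelled 3 mm; walls 9 mm thick, rim 24 mm above the worktop. The bar lies in it either way round, its origin on this point.
- slant_nest_floor (a point): origin of the floor of the slant-ended nest, fixed; pocket of the slant half's outline plus 2.5 mm all round, 10 mm deep, with the same bevel, floor and rim heights as the long nest. The half bar fits only one way: its origin on this point and its x axis along this x axis (slanted end towards +x).
- round_nest_floor (a point): centre of the floor of the round nest, 61 mm wide, fixed; it is for another specimen and stays empty.
- lock_lever (a joint): hinge angle of the locking lever in rad: 0 leans 0.8 rad to the carrier's +y (left), 0.8 is upright, 1.6 leans 0.8 rad to the right. It is stiff enough to stay where it is left.
- lock_lever_tip (a point): centre of the black ball, 26 mm across, on the end of the lever's thin steel rod, 80 mm from the pivot. The ball moves in the upright plane of the carrier's y and z; it can be pinched from above along the carrier's x.
- lever_pivot (a point): the lever's hinge point on the carrier's tongue, at carrier (-155, 0) mm and 32 mm above the worktop; the hinge axis runs along the carrier's x. The grey block round it is 50 mm along x, 70 mm along y, its top 35 mm above the worktop.
- steel_cup: small open steel cup, 54 mm across, 42 mm high, a loose bystander; origin at the centre of its underside.
- brass_weight: brass weight with a knob, 36 mm across, 50 mm high, a loose bystander; origin at the centre of its underside.
- test_ring: squat black round test ring, 92 mm across, 40 mm high, a loose bystander; origin at the centre of its underside.
There are look-alikes about, which are no part of the job. What is shaped like the slant_half but green is not meant.

How it is judged:
On the way, in this order (a step that is already met when the one before it is completed fails the run):
1. both specimens lie fully down in the nests of their own shapes (horizontal distance between mortar_bar and long_nest_floor below 0.006 m and z of mortar_bar in the frame of long_nest_floor between -0.004 and 0.004 m and angle between the x axis of mortar_bar and the x axis of long_nest_floor, either way round below 0.09 rad and angle between each of mortar_bar, slant_half's own z axis and vertical below 0.06 rad and horizontal distance between slant_half and slant_nest_floor below 0.006 m and z of slant_half in the frame of slant_nest_floor between -0.004 and 0.004 m and angle between the x axis of slant_half and the x axis of slant_nest_floor, either way round below 0.09 rad), for 0.2 s.
2. the locking lever stands upright (value of joint lock_lever between 0.68 and 0.92 rad), for 0.2 s.
At the end, for the whole second after the job is handed in: Bar in the long nest, slant half in the slant nest, each flat on the floor (height 4 mm, centre 6 mm, turn 0.09 rad, tilt 0.06 rad), at rest; then the lever upright within 0.12 rad. Cup, weight and ring never moved over 30 mm (all of step 1 and all of step 2 and linear speed of each of mortar_bar, slant_half below 0.02 m/s); the robot touches nothing.
It fails at once if the steel cup is shifted more than 30 mm (distance of steel_cup from where it was at the start of the episode above 0.03 m).
It fails at once if the brass weight is shifted more than 30 mm (distance of brass_weight from where it was at the start of the episode above 0.03 m).
It fails at once if the test ring is shifted more than 30 mm (distance of test_ring from where it was at the start of the episode above 0.03 m).
It also fails if it takes over 72 s, if anything falls off the work surface, if the arm or the gripper's body presses on something with over 40 N, if the wrist force passes 120 N, or if a joint passes its speed limit or range.

## Working session

There is one attempt and no reset: what is moved stays moved. The work goes in short steps, Python scripts to look and compute and a tool call to move; the robot and the scene stay as the last step left them, time stands still between calls to the robot, and variables do not carry over. Pictures are saved under pics/ and viewed, at most 14 in all, crops included, and the job is handed in when it is done.

Besides the shell and the picture viewer there is one more tool, called as a command line: name --pt "numbers of a row" for each row, then --argument value for the rest. step_arm: Moves the arm, as the interface text tells. Its arguments: {"type":"object","properties":{"steps":{"type":"array","items":{"type":"array","items":{"type":"number"}}},"gripper":{"type":"number"},"force":{"type":"number"}},"required":["steps"]}

```bash
mkdir -p pics; ls; python3 - <<'E'
from cell import observe,cams,job
import cv2
s=observe(); print(s)
for n in ("top","scene"):
    im=cams.get_image(n); cv2.imwrite(f"pics/{n}0.png",im[:,:,::-1])
    print(n,cams.get_calibration(n))
E
```

```text
pics
{'clock': 0.0, 'joints': array([-1.29356093,  0.43522651,  0.0249733 ,  1.57410033, -0.01159807,
        1.13401282, -0.07514937]), 'dq': array([-5.74753495e-05,  6.73515439e-04,  1.62565054e-03, -1.36755548e-03,
        4.27522687e-04, -4.49221354e-04, -1.94398025e-04]), 'joint_efforts': array([ 1.14906680e-05, -6.67846799e+01,  9.84985940e-01, -3.14461613e+01,
       -6.05136459e-02,  4.29449393e-02,  1.71904444e-04]), 'position': array([0.23159161, 0.57994857, 0.22594154]), 'ee_rot': array([-5.93217096e-01, -3.08491599e+00,  2.50426872e-03]), 'force': array([-0.13767824,  0.07225293, -0.26022259]), 'ft_torque': array([ 0.02275865, -0.01978808, -0.02161781]), 'gripper_force': 0.0, 'width': 0.9990961864679462}
top {'fov_y': 51.20222918763824, 'cx': 323.53681474146765, 'cy': 232.2243157519632, 'world_to_cam': array([[ 0.0079039 , -0.99996522, -0.00266036,  0.02247443],
       [ 0.99245785,  0.00751904,  0.12235556, -0.46746587],
       [-0.1223313 , -0.00360738,  0.99248277, -1.43581299],
       [ 0.        ,  0.        ,  0.        ,  1.        ]])}
scene {'fov_y': 45.142081274739056, 'cx': 326.0339882968476, 'cy': 241.90745341546022, 'world_to_cam': array([[ 0.97704369,  0.21267752, -0.01240558, -0.45633002],
       [-0.16437322,  0.7896165 ,  0.59117445, -0.00395464],
       [ 0.13552517, -0.57556412,  0.80644831, -1.47696794],
       [ 0.        ,  0.        ,  0.        ,  1.        ]])}
```

View pics/top0.png

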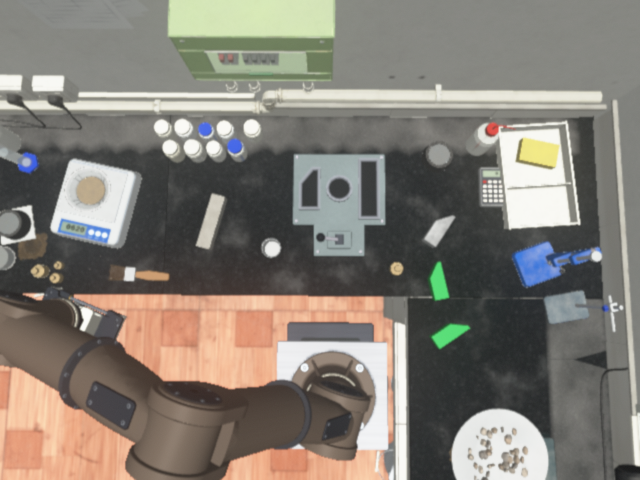

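View pics/scene0.png

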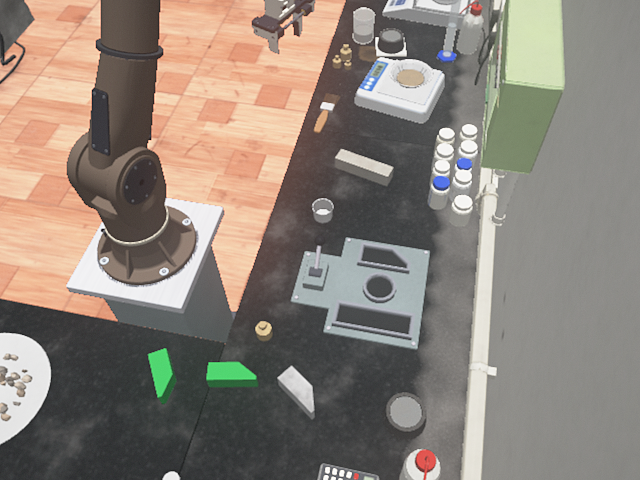

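The top view shows the mortar bar at (211,221) and the cup at (271,247). The carrier is at (339,190) with the nests slant, round and long from left to right, and the lever ball is at (320,238). The grey slant half is at (438,230), the weight at (397,268) and the ring at (438,154). The scene view agrees; the green look-alikes sit near the weight.

```bash
cat > h.py <<'E'
import numpy as np,cv2
from cell import observe,cams,job
from scipy.spatial.transform import Rotation as R
def K(c): 
    f=240/np.tan(np.radians(c["fov_y"])/2); return f,c["cx"],c["cy"]
def ray(c,px,z):
    f,cx,cy=K(c); px=np.atleast_2d(np.float64(px)); W=c["world_to_cam"]; Rt=W[:3,:3].T; o=-Rt@W[:3,3]
    d=np.c_[(px[:,0]-cx)/f,-(px[:,1]-cy)/f,-np.ones(len(px))]@Rt.T
    z=np.broadcast_to(z,len(px)); return o+d*((z-o[2])/d[:,2])[:,None]
def proj(c,P):
    f,cx,cy=K(c); p=np.c_[np.atleast_2d(P),np.ones(len(np.atleast_2d(P)))]@c["world_to_cam"].T
    return np.c_[cx+f*p[:,0]/-p[:,2],cy-f*p[:,1]/-p[:,2]]
def tcp():
    s=observe(); r=R.from_rotvec(s["ee_rot"]).as_matrix()
    print("t",round(s["clock"],2),"tcp",np.round(s["position"]*1000,1),"z",np.round(r[:,2],3),"y",np.round(r[:,1],3),"w",round(s["width"],3),"F",np.round(s["force"],1))
    return s
E
python3 - <<'E'
from h import *
im=cv2.imread("pics/top0.png"); c=cams.get_calibration("top")
pts={"bar":((211,221),.04),"slant":((438,230),.04),"cup":((271,247),.02),"weight":((397,268),.03),"ring":((438,154),.03),"ball":((320,238),.09)}
for k,(p,z) in pts.items(): print(k,np.round(ray(c,p,z)[0]*1000))
car=np.array([(293,154),(385,154),(385,224),(293,224)]);print("carrier",np.round(ray(c,car,.01)*1000))
print("tongue",np.round(ray(c,[(314,255),(365,255)],.01)*1000))
hsv=cv2.cvtColor(im,cv2.COLOR_BGR2HSV)
m=((hsv[...,2]>100)&(hsv[...,1]<60)).astype(np.uint8)
for k in("bar","slant"):
    x,y=pts[k][0]; n,l=cv2.connectedComponents(m); q=(l==l[y,x]).astype(np.uint8)
    cn=max(cv2.findContours(q,0,2)[0],key=cv2.contourArea); r=cv2.minAreaRect(cn); print(k,q.sum(),r)
    print(np.round(ray(c,cv2.boxPoints(r),.04)*1000)); print(np.round(ray(c,cv2.approxPolyDP(cn,2,True)[:,0],.04)*1000))
cv2.imwrite("pics/crop.png",cv2.resize(im[135:300,185:470],None,fx=2.8,fy=2.8,interpolation=cv2.INTER_CUBIC))
tcp(); w=cams.get_calibration("wrist"); W=w["world_to_cam"]; print("wristcam pos",-W[:3,:3].T@W[:3,3],"axis",-W[2,:3],w["fov_y"])
E
```

```text
bar [496. 354.  40.]
slant [ 475. -306.   40.]
cup [424. 180.  20.]
weight [ 364. -187.   30.]
ring [ 704. -313.   30.]
ball [443.  36.  90.]
carrier [[ 707.  120.   10.]
 [ 709. -157.   10.]
 [ 496. -156.   10.]
 [ 493.  117.   10.]]
tongue [[402.  54.  10.]
 [403. -96.  10.]]
bar 852 ((210.15139770507812, 220.99542236328125), (15.421004295349121, 56.22440719604492), 16.699243545532227)
[[424. 399.  40.]
 [583. 357.  40.]
 [570. 314.  40.]
 [411. 355.  40.]]
[[579. 348.  40.]
 [570. 359.  40.]
 [423. 395.  40.]
 [414. 365.  40.]
 [426. 351.  40.]
 [571. 318.  40.]]
slant 498 ((438.7691650390625, 227.8461456298828), (15.531606674194336, 37.164913177490234), 33.690067291259766)
[[ 448. -259.   40.]
 [ 539. -321.   40.]
 [ 514. -358.   40.]
 [ 424. -296.   40.]]
[[ 516. -353.   40.]
 [ 504. -298.   40.]
 [ 448. -262.   40.]
 [ 428. -299.   40.]]
t 0.1 tcp [231.6 580.  226. ] z [-0.    -0.001 -1.   ] y [ 0.371  0.929 -0.001] w 1.0 F [-1.   0.1  0.6]
wristcam pos [0.15970064 0.60912122 0.3845387 ] axis [ 0.26799083 -0.10896245 -0.95723983] 58.12657512717471
```

View pics/crop.png

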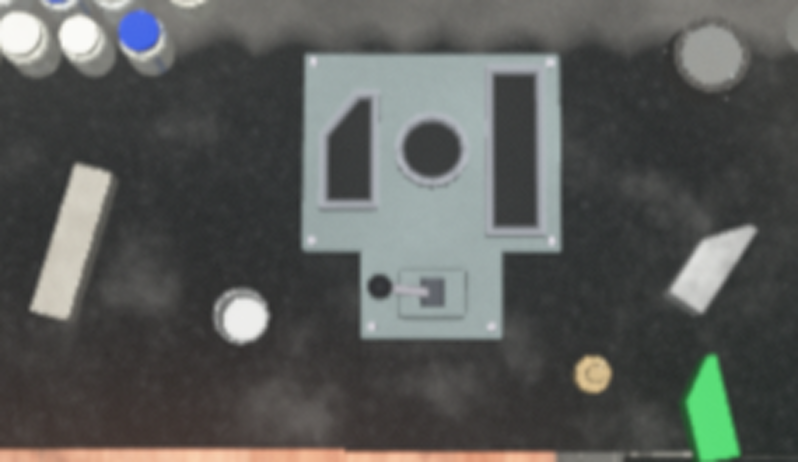

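The crop confirms it: the slant nest's slanted end points away (+x) with its tip on the right. The slant half's tip is at upper right, the same hand as the nest. I'll go above the bar and look with the wrist camera.

step_arm --pt "26 -22 -2 0 0 0.0125" --pt "26 -22 -2 0 0 0.0125" --pt "27 -23 -2 0 0 0.0125" --pt "27 -23 -2 0 0 0.0125" --pt "27 -23 -2 0 0 0.0125" --pt "27 -23 -2 0 0 0.0125" --pt "27 -22 -2 0 0 0.0125" --pt "26 -22 -2 0 0 0.0125" --pt "26 -22 -2 0 0 0.0125" --pt "26 -22 -2 0 0 0.0125" --pt "0 0 0 0 0 0" --pt "0 0 0 0 0 0" --pt "0 0 0 0 0 0"

```text
clock: 1.18
position: [0.4961, 0.3567, 0.2063]
ee_rot: [-0.399, -3.115, 0.0]
force: [0.2, 0.1, 0.1]
width: 1.002
gripper_force: 0.0
```

```bash
python3 - <<'E'
from h import *
tcp(); c=cams.get_calibration("wrist"); im=cams.get_image("wrist")[:,:,::-1].copy(); cv2.imwrite("pics/w1.png",im)
print(proj(c,[[.497,.356,.04],observe()["position"]]))
E
```

```text
t 1.18 tcp [496.1 356.7 206.3] z [-0.001  0.    -1.   ] y [ 0.252  0.968 -0.   ] w 1.002 F [0.2 0.1 0.1]
[[318.69651909 215.76083144]
 [320.63243019 308.67111478]]
```

View pics/w1.png

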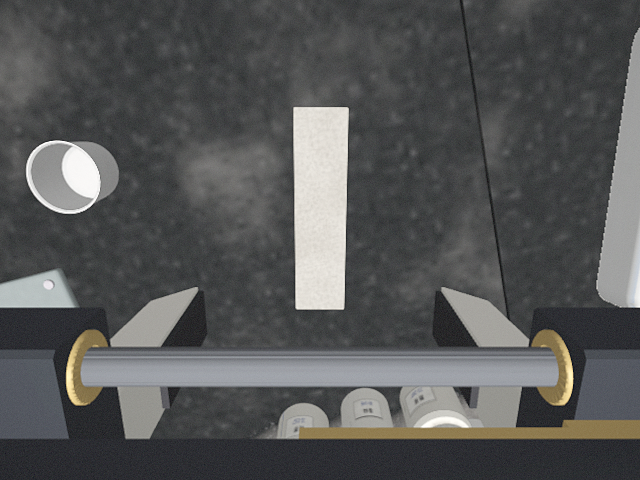

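The wrist view shows the bar in full, corners about (293,107), (349,107), (345,309), (295,309), centred between the fingers.

```bash
cat >> h.py <<'E'
def comp(m,x,y):
    n,l=cv2.connectedComponents(m.astype(np.uint8)); q=(l==l[int(y),int(x)]).astype(np.uint8)
    return max(cv2.findContours(q,0,cv2.CHAIN_APPROX_NONE)[0],key=cv2.contourArea)[:,0]
def rect(c,cn,z):
    "min-area rectangle of a contour cast onto plane z: centre, size, long-axis angle (mm, rad)"
    P=ray(c,cn,z)[:,:2]*1000; r=cv2.minAreaRect(P.astype(np.float32)); b=cv2.boxPoints(r)
    e=[b[1]-b[0],b[2]-b[1]]; e=max(e,key=np.linalg.norm); a=np.arctan2(e[1],e[0]); a=(a+np.pi/2)%np.pi-np.pi/2
    print("rect c",np.round(r[0],1),"size",np.round(r[1],1),"ang",round(a,4)); return P,r
E
python3 - <<'E'
from h import *
c=cams.get_calibration("wrist"); im=cv2.imread("pics/w1.png"); g=im.max(2)
cn=comp(g>140,320,200); P,r=rect(c,cn,.04)
E
```

```text
rect c [496.1 357.8] size [ 40.3 159.6] ang -0.2572
```

step_arm --pt "0 1 -30 0 0 0" --pt "0 0 -35 0 0 0" --pt "0 0 -35 0 0 0" --pt "0 0 -35 0 0 0" --pt "0 0 -25 0 0 0" --pt "0 0 -15 0 0 0" --pt "0 0 -10 0 0 0" --pt "0 0 -5 0 0 0" --pt "0 0 0 0 0 0" --pt "0 0 0 0 0 0"

```text
clock: 2.07
position: [0.4969, 0.3583, 0.0176]
ee_rot: [0.398, 3.116, 0.002]
force: [0.5, 0.4, 0.2]
width: 0.997
gripper_force: 0.0
```

step_arm --pt "0 0 0 0 0 0" --pt "0 0 0 0 0 0" --pt "0 0 0 0 0 0" --pt "0 0 0 0 0 0" --pt "0 0 0 0 0 0" --pt "0 0 0 0 0 0" --pt "0 0 0 0 0 0" --pt "0 0 0 0 0 0" --gripper 0.3 --force 40

```text
clock: 2.73
position: [0.4967, 0.3575, 0.0167]
ee_rot: [0.399, 3.116, 0.0]
force: [-0.3, -0.4, 0.4]
width: 0.468
gripper_force: 0.0
```

step_arm --pt "0 0 0 0 0 0" --pt "0 0 0 0 0 0" --pt "0 0 0 0 0 0" --pt "0 0 0 0 0 0"

```text
clock: 3.07
position: [0.4967, 0.3574, 0.0167]
ee_rot: [-0.399, -3.116, 0.0]
force: [0.6, -0.4, -0.7]
width: 0.437
gripper_force: 40.0
```

step_arm --pt "0 0 20 0 0 0" --pt "0 0 35 0 0 0" --pt "0 0 40 0 0 0" --pt "0 0 40 0 0 0" --pt "4 -20 30 0 0 0.02" --pt "6 -30 24 0 0 0.02" --pt "6 -33 12 0 0 0.03" --pt "7 -36 8 0 0 0.03" --pt "8 -38 4 0 0 0.03" --pt "8 -38 0 0 0 0.03" --pt "8 -38 0 0 0 0.03" --pt "8 -38 0 0 0 0.03" --pt "7 -36 0 0 0 0.02" --pt "6 -30 0 0 0 0.015" --pt "6 -24 0 0 0 0" --pt "4 -15 0 0 0 0" --pt "0 0 0 0 0 0" --pt "0 0 0 0 0 0" --pt "0 0 0 0 0 0"

```text
clock: 4.65
position: [0.5742, -0.0176, 0.2291]
ee_rot: [0.001, -3.14, -0.001]
force: [0.0, 0.6, -5.0]
width: 0.434
gripper_force: 40.0
```

```bash
python3 - <<'E'
from h import *
tcp(); c=cams.get_calibration("wrist"); im=cams.get_image("wrist")[:,:,::-1].copy(); cv2.imwrite("pics/w2.png",im)
E
```

```text
t 4.65 tcp [574.2 -17.6 229.1] z [-0.001  0.001 -1.   ] y [-0.001  1.     0.001] w 0.434 F [ 0.   0.6 -5. ]
```

View pics/w2.png

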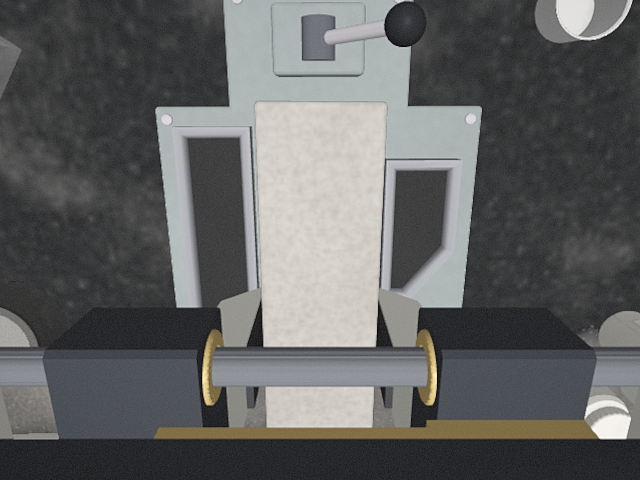

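The wrist view shows the held bar in the middle. The long nest is on the left with its near-left rim corner at (177,128). The slant nest is on the right with near rim corner (460,160), its slant at about (445,250)-(405,290), and the lever ball is at (405,24).

```bash
python3 - <<'E'
from h import *
c=cams.get_calibration("wrist"); im=cv2.imread("pics/w2.png"); g=im.max(2).astype(float); g=cv2.GaussianBlur(g,(3,3),0)
def scan(line,lo,hi,axis,th,first,sign):
    # subpixel threshold crossing along a row(axis0)/col(axis1); sign +1 dark->light
    v=g[line,lo:hi] if axis==0 else g[lo:hi,line]
    s=v-th; k=np.where((s[:-1]*sign<0)&(s[1:]*sign>=0))[0]
    if not len(k): return None
    k=k[0] if first else k[-1]; return lo+k+s[k]/(s[k]-s[k+1])
def edge(name,lines,lo,hi,axis,z,first,sign,th=110):
    pts=[(scan(l,lo,hi,axis,th,first,sign),l) for l in lines]; pts=[(a,l) if axis==0 else (l,a) for a,l in pts if a is not None]
    P=ray(c,pts,z)[:,:2]*1000; i=1 if axis==0 else 0
    k=np.polyfit(P[:,1-i],P[:,i],1); print(name,"med",np.round(np.median(P[:,i]),1),"at",np.round(P[:,1-i].mean(),0),"slope",np.round(k[0],4),"std",np.round(np.std(P[:,i]-np.polyval(k,P[:,1-i])),2))
W=c["world_to_cam"]; print("cam",-W[:3,:3].T@W[:3,3])
print(g[220,160:262:2].round()); print(g[115:150,215].round()); print(g[220,375:470:2].round());print(g[150:180,425].round())
R1=range(150,290,4)
edge("long far floor y(-22.5)",R1,180,215,0,.014,True,-1)
edge("long near-wall bevel y",R1,200,262,0,.021,True,1)
edge("long near-end floor x",range(200,236,3),120,160,1,.014,True,-1)
edge("slant outer-side floor y",range(185,235,3),410,470,0,.014,True,1)
edge("slant inner-side y",range(185,280,4),375,420,0,.021,True,-1)
edge("slant near-end floor x",range(402,440,3),155,185,1,.014,True,-1)
edge("bed left y",range(150,290,5),120,185,0,.010,True,1)
edge("bed right y",range(150,290,5),460,500,0,.010,False,-1)
edge("bed near x L",range(180,225,3),90,120,1,.010,True,1)
edge("bed near x R",range(420,460,3),90,120,1,.010,True,1)
E
```

```text
cam [ 0.49688933 -0.01747138  0.3878714 ]
[ 69.  71.  70.  81. 176. 190. 190. 190. 190. 191. 191. 192. 189. 186.
 177. 153. 126.  88.  65.  66.  67.  66.  65.  64.  65.  64.  66.  64.
  66.  67.  64.  65.  66.  65.  65.  65.  67.  65.  66.  68.  65.  63.
 115. 174. 186. 189. 195. 108. 153. 190. 204.]
[182. 182. 181. 181. 181. 181. 182. 182. 181. 182. 178. 173. 183. 194.
 194. 191. 188. 186. 184. 178. 165. 143. 109.  77.  62.  62.  64.  64.
  63.  64.  66.  66.  64.  62.  63.]
[210. 208. 206. 156. 112. 194. 193. 187. 176. 117.  64.  67.  65.  65.
  67.  65.  65.  65.  66.  66.  63.  65.  65.  64.  65.  65.  65.  64.
  63.  63.  65.  65.  65.  62.  89. 126. 155. 178. 188. 189. 191. 184.
 182. 182. 183. 184. 183. 185.]
[183. 183. 183. 184. 184. 184. 186. 174. 132. 116. 161. 194. 194. 190.
 189. 189. 187. 179. 163. 137. 101.  71.  62.  62.  63.  64.  65.  67.
  67.  67.]
long far floor y(-22.5) med -129.8 at 590.0 slope 0.0042 std 0.05
long near-wall bevel y med -83.2 at 588.0 slope 0.0041 std 0.03
long near-end floor x med 518.8 at -104.0 slope -0.0088 std 0.03
slant outer-side floor y med 94.1 at 581.0 slope 0.0049 std 0.03
slant inner-side y med 37.6 at 599.0 slope -0.0033 std 0.21
slant near-end floor x med 546.1 at 70.0 slope -0.0084 std 0.03
bed left y med -154.9 at 591.0 slope 0.0022 std 0.16
bed right y med 119.0 at 590.0 slope 0.0056 std 0.14
bed near x L med 494.0 at -116.0 slope -0.0036 std 0.02
bed near x R med 493.0 at 83.0 slope -0.0029 std 0.02
```

step_arm --pt "5 -15 0 0 0 0.005" --pt "7 -25 0 0 0 0" --pt "7 -25 0 0 0 0" --pt "6 -16 -10 0 0 0" --pt "3 -7.5 -25 0 0 0" --pt "0 0 -35 0 0 0" --pt "0 0 -35 0 0 0" --pt "0 0 -35 0 0 0" --pt "0 0 -25 0 0 0" --pt "0 0 -15 0 0 0" --pt "0 0 -2 0 0 0" --pt "0 0 0 0 0 0" --pt "0 0 0 0 0 0"

```text
clock: 5.78
position: [0.6036, -0.1063, 0.0488]
ee_rot: [-0.01, 3.14, 0.0]
force: [-0.3, -0.9, -4.6]
width: 0.434
gripper_force: 40.0
```

```bash
python3 - <<'E'
from h import *
tcp(); c=cams.get_calibration("wrist"); im=cams.get_image("wrist")[:,:,::-1].copy(); cv2.imwrite("pics/w3.png",im)
E
```

```text
t 5.78 tcp [ 603.6 -106.3   48.8] z [ 0.001  0.    -1.   ] y [-0.006  1.     0.   ] w 0.434 F [-0.3 -0.9 -4.6]
```

View pics/w3.png

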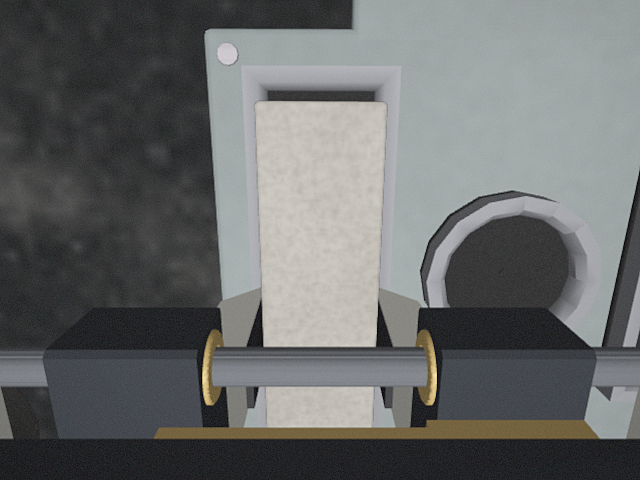

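The bar is centred over the nest: rim corners (243,67) and (401,66), bar near edge (255,101)-(387,101).

```bash
python3 - <<'E'
from h import *
c=cams.get_calibration("wrist")
print(np.round(ray(c,[(243,66.5),(401,66.5)],.024)*1000,1)); print(np.round(ray(c,[(255,101),(387,101)],.0721)*1000,1))
E
```

```text
[[ 510.4 -137.6   24. ]
 [ 510.   -75.    24. ]]
[[ 524.1 -126.4   72.1]
 [ 523.9  -87.    72.1]]
```

step_arm --pt "-2 0 0 0 0 0" --pt "0 0 -4 0 0 0" --pt "0 0 -4 0 0 0" --pt "0 0 -3 0 0 0" --pt "0 0 -3 0 0 0" --pt "0 0 -2 0 0 0" --pt "0 0 -1 0 0 0" --pt "0 0 0 0 0 0" --pt "0 0 0 0 0 0"

```text
clock: 6.58
position: [0.6007, -0.1071, 0.0308]
ee_rot: [0.008, -3.142, -0.0]
force: [-1.0, 0.1, -3.0]
width: 0.435
gripper_force: 40.0
```

step_arm --pt "0 0 -1 0 0 0" --pt "0 0 0 0 0 0" --pt "0 0 0 0 0 0"

```text
clock: 6.83
position: [0.6007, -0.107, 0.0307]
ee_rot: [-0.008, 3.141, 0.0]
force: [-5.7, 1.6, 8.0]
width: 0.431
gripper_force: 40.0
```

step_arm --pt "0 0 0 0 0 0" --pt "0 0 0 0 0 0" --pt "0 0 0 0 0 0" --pt "0 0 0 0 0 0" --pt "0 0 0 0 0 0" --gripper 0.65

```text
clock: 7.25
position: [0.6009, -0.1071, 0.0297]
ee_rot: [-0.008, 3.141, -0.0]
force: [-0.4, -0.2, 0.5]
width: 0.648
gripper_force: 0.0
```

step_arm --pt "0 0 20 0 0 0" --pt "0 0 35 0 0 0" --pt "0 0 40 0 0 0" --pt "-5 -8 40 0 0 -0.05" --pt "-15 -20 30 0 0 -0.08" --pt "-20 -28 5 0 0 -0.08" --pt "-20 -29 0 0 0 -0.08" --pt "-20 -29 0 0 0 -0.08" --pt "-20 -29 0 0 0 -0.08" --pt "-20 -28 0 0 0 -0.08" --pt "-15 -20 0 0 0 -0.08" --pt "0 0 0 0 0 0" --pt "0 0 0 0 0 0" --pt "0 0 0 0 0 0" --gripper 1.0

```text
clock: 8.42
position: [0.4663, -0.2973, 0.1997]
ee_rot: [0.933, 2.999, 0.001]
force: [0.5, 0.6, -0.6]
width: 1.006
gripper_force: 0.0
```

```bash
python3 - <<'E'
from h import *
tcp(); c=cams.get_calibration("wrist"); im=cams.get_image("wrist")[:,:,::-1].copy(); cv2.imwrite("pics/w4.png",im)
x,y=proj(c,[[.475,-.304,.04]])[0]; print(x,y); g=im.max(2)
cn=comp(g>125,x,y); P,r=rect(c,cn,.04)
a=cv2.approxPolyDP(cn.reshape(-1,1,2),5,True)[:,0]; print(a.tolist()); print(np.round(ray(c,a,.04)*1000,1))
E
```

```text
t 8.42 tcp [ 466.3 -297.3  199.7] z [ 0.     0.001 -1.   ] y [0.567 0.823 0.001] w 1.006 F [ 0.5  0.6 -0.6]
318.0078913160021 230.2501034315909
rect c [ 479.6 -308.6] size [ 40.8 110.3] ang -0.5905
[[340, 166], [292, 167], [314, 172], [288, 173], [293, 304], [302, 304], [342, 257]]
[[ 444.  -263.    40. ]
 [ 424.6 -292.4   40. ]
 [ 436.8 -281.2   40. ]
 [ 426.5 -297.4   40. ]
 [ 514.3 -355.6   40. ]
 [ 518.5 -349.7   40. ]
 [ 503.4 -300.9   40. ]]
```

View pics/w4.png

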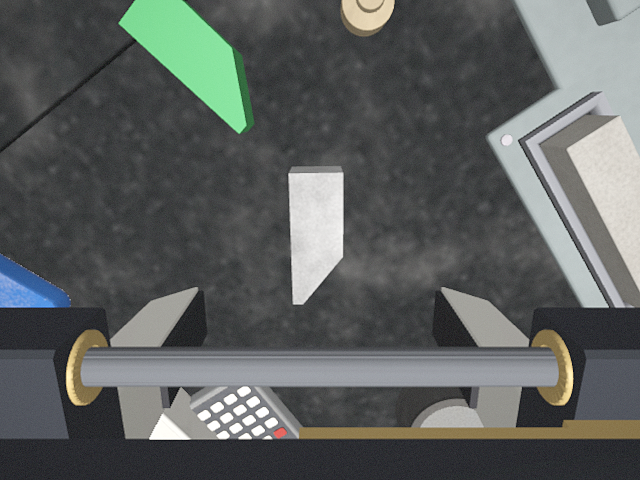

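The grey slant half's top face has corners (289,173), (343,173), (343,257), (302,304), (293,304), and the strip above row 173 is its end face. The green one at upper left is ignored; the bar sits in its nest at right.

```bash
python3 - <<'E'
from h import *
c=cams.get_calibration("wrist"); im=cv2.imread("pics/w4.png"); g=im.max(2)
q=ray(c,[(288.7,173),(343.3,173),(343,257),(302,304),(293,304)],.04)[:,:2]*1000; print(np.round(q,1))
m=comp(g>165,318,230); m=m[m[:,1]>174]; P,r=rect(c,m,.04)
M=np.array([(-52.5,-20),(-52.5,20),(12.5,20),(52.5,-12),(52.5,-20.)])
H=(M-M.mean(0)).T@(q-q.mean(0)); a=np.arctan2(H[0,1]-H[1,0],H[0,0]+H[1,1]); Rm=np.array([[np.cos(a),-np.sin(a)],[np.sin(a),np.cos(a)]])
t=q.mean(0)-Rm@M.mean(0); print("angle",a,"origin",t,"res",np.round(q-(M@Rm.T+t),1),"grasp",t+Rm@[-18,0])
E
```

```text
[[ 427.1 -296.5]
 [ 449.9 -263.4]
 [ 504.2 -299.7]
 [ 518.8 -349.1]
 [ 514.7 -355. ]]
rect c [ 482.2 -309.5] size [ 40.6 103.1] ang -0.589
angle -0.5944476563968194 origin [ 482.20843185 -309.3466205 ] res [[-0.4  0. ]
 [-0.  -0. ]
 [ 0.4  0.1]
 [-0.2 -0.4]
 [ 0.2  0.3]] grasp [ 467.29618846 -299.26569806]
```

step_arm --pt "1 -2 -28 0 0 0.009" --pt "0 0 -35 0 0 0" --pt "0 0 -35 0 0 0" --pt "0 0 -35 0 0 0" --pt "0 0 -25 0 0 0" --pt "0 0 -15 0 0 0" --pt "0 0 -7 0 0 0" --pt "0 0 -3 0 0 0" --pt "0 0 0 0 0 0" --pt "0 0 0 0 0 0"

```text
clock: 9.3
position: [0.4677, -0.3, 0.0176]
ee_rot: [0.921, 3.002, -0.0]
force: [-0.0, -0.2, -0.3]
width: 1.002
gripper_force: 0.0
```

step_arm --pt "0 0 0 0 0 0" --pt "0 0 0 0 0 0" --pt "0 0 0 0 0 0" --pt "0 0 0 0 0 0" --pt "0 0 0 0 0 0" --pt "0 0 0 0 0 0" --pt "0 0 0 0 0 0" --pt "0 0 0 0 0 0" --pt "0 0 0 0 0 0" --pt "0 0 0 0 0 0" --pt "0 0 0 0 0 0" --pt "0 0 0 0 0 0" --gripper 0.3

```text
clock: 10.3
position: [0.4667, -0.3, 0.0167]
ee_rot: [-0.922, -3.003, -0.0]
force: [-0.3, -0.2, -0.3]
width: 0.433
gripper_force: 40.0
```

step_arm --pt "0 0 20 0 0 0" --pt "0 0 35 0 0 0" --pt "0 0 40 0 0 0" --pt "2 5 35 0 0 0" --pt "6 18 20 0 0 0.05" --pt "9 28 0 0 0 0.06" --pt "10 33 0 0 0 0.06" --pt "11 35 0 0 0 0.06" --pt "11 35 0 0 0 0.06" --pt "11 35 0 0 0 0.06" --pt "11 35 0 0 0 0.06" --pt "11 35 0 0 0 0.06" --pt "11 35 0 0 0 0.06" --pt "10 33 0 0 0 0.05" --pt "8 25 0 0 0 0.018" --pt "4 12 0 0 0 0" --pt "1 6 0 0 0 0" --pt "0 0 0 0 0 0" --pt "0 0 0 0 0 0"

```text
clock: 11.88
position: [0.5822, 0.0682, 0.1664]
ee_rot: [0.001, -3.141, 0.002]
force: [0.5, -1.9, -2.0]
width: 0.432
gripper_force: 40.0
```

```bash
python3 -c "
from h import *
tcp()"
```

```text
t 11.88 tcp [582.2  68.2 166.4] z [-0.001 -0.001 -1.   ] y [-0.     1.    -0.001] w 0.432 F [ 0.5 -1.9 -2. ]
```

Lower to z ≈ 48 and check.

step_arm --pt "1 1 -20 0 0 0.005" --pt "0 1 -30 0 0 0" --pt "0 0 -30 0 0 0" --pt "0 0 -20 0 0 0" --pt "0 0 -12 0 0 0" --pt "0 0 -6 0 0 0" --pt "0 0 0 0 0 0" --pt "0 0 0 0 0 0" --pt "0 0 0 0 0 0"

```text
clock: 12.63
position: [0.5848, 0.0717, 0.0501]
ee_rot: [-0.01, 3.139, 0.001]
force: [0.9, -0.7, -2.5]
width: 0.432
gripper_force: 40.0
```

```bash
python3 - <<'E'
from h import *
tcp(); c=cams.get_calibration("wrist"); im=cams.get_image("wrist")[:,:,::-1].copy(); cv2.imwrite("pics/w5.png",im)
E
```

```text
t 12.63 tcp [584.8  71.7  50.1] z [ 0.002  0.    -1.   ] y [-0.007  1.     0.   ] w 0.432 F [ 0.9 -0.7 -2.5]
```

View pics/w5.png

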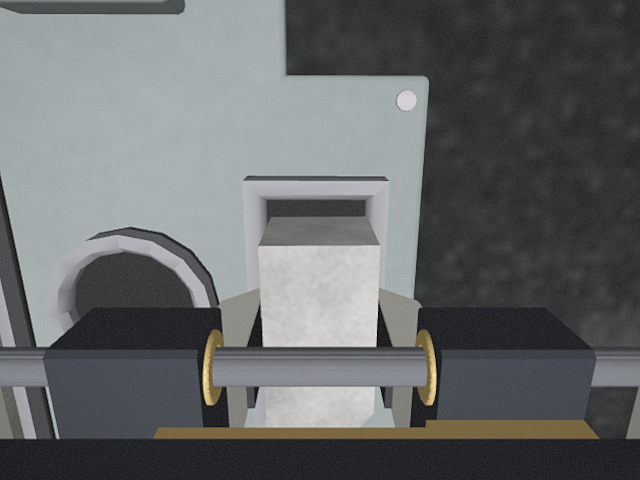

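The slant half hangs over its nest: rim top edge (244,181)-(388,181), part's near top edge (260,245)-(379,245).

```bash
python3 - <<'E'
from h import *
c=cams.get_calibration("wrist"); g=cv2.imread("pics/w5.png").max(2)
print(g[172:186,320].tolist(),g[208:222,320].tolist(),g[238:252,320].tolist(),g[200,238:252].tolist(),g[200,382:396].tolist())
a=ray(c,[(244,181.5),(388.5,181.5)],.024)*1000; b=ray(c,[(260,245),(379.5,245)],.0734)*1000; d=ray(c,[(266,217),(375,217)],.0334)*1000
print(a.round(1),b.round(1),d.round(1)); print("nest",a.mean(0)[:2]+[9+55,0],"part",b.mean(0)[:2]+[52.5,0],d.mean(0)[:2]+[52.5,0])
E
```

```text
[175, 173, 182, 162, 84, 70, 91, 83, 109, 181, 196, 190, 185, 185] [53, 56, 70, 55, 65, 58, 56, 57, 76, 102, 108, 113, 112, 112] [119, 114, 113, 115, 116, 114, 105, 145, 198, 197, 196, 196, 195, 194] [177, 176, 178, 178, 178, 188, 189, 188, 186, 184, 184, 182, 182, 182] [180, 184, 184, 185, 187, 192, 185, 170, 173, 172, 173, 176, 175, 174]
[[537.1  39.2  24. ]
 [536.7 101.1  24. ]] [[549.9  52.1  73.4]
 [549.7  91.3  73.4]] [[550.4  49.3  33.4]
 [550.1  94.8  33.4]]
nest [600.91018593  70.14951308] part [602.28786736  71.69109982] [602.73541925  72.05157357]
```

Shift by (-1.4, -1.7) and go down 18 mm.

step_arm --pt "-1.4 -1.7 0 0 0 0" --pt "0 0 -5 0 0 0" --pt "0 0 -4 0 0 0" --pt "0 0 -3 0 0 0" --pt "0 0 -3 0 0 0" --pt "0 0 -2 0 0 0" --pt "0 0 -1 0 0 0" --pt "0 0 0 0 0 0" --pt "0 0 0 0 0 0"

```text
clock: 13.43
position: [0.5822, 0.0703, 0.0307]
ee_rot: [0.011, -3.141, -0.0]
force: [-2.6, 0.0, -1.1]
width: 0.434
gripper_force: 40.0
```

step_arm --pt "0 0 -0.5 0 0 0" --pt "0 0 0 0 0 0" --pt "0 0 0 0 0 0" --pt "0 0 0 0 0 0" --pt "0 0 0 0 0 0" --pt "0 0 0 0 0 0" --gripper 0.62

```text
clock: 13.93
position: [0.5824, 0.0703, 0.0303]
ee_rot: [-0.011, 3.141, 0.0]
force: [-0.2, 0.5, -0.1]
width: 0.617
gripper_force: 0.0
```

step_arm --pt "0 0 20 0 0 0" --pt "0 0 35 0 0 0" --pt "0 0 40 0 0 0" --pt "0 0 40 0 0 0" --pt "-20 -15 40 0 0 0" --pt "-30 -25 15 0 0 0" --pt "-35 -25 0 0 0 0" --pt "-30 -20 0 0 0 0" --pt "-10 -5 0 0 0 0" --pt "0 0 0 0 0 0" --pt "0 0 0 0 0 0"

```text
clock: 14.85
position: [0.4612, -0.0169, 0.216]
ee_rot: [-0.01, 3.14, 0.001]
force: [0.8, 1.6, 0.4]
width: 0.623
gripper_force: 0.0
```

```bash
python3 - <<'E'
from h import *
tcp(); c=cams.get_calibration("wrist"); im=cams.get_image("wrist")[:,:,::-1].copy(); cv2.imwrite("pics/w6.png",im)
print(proj(c,[[.6015,-.106,.054],[.6015,.07,.054],[.446,.038,.088]]).round())
E
```

```text
t 14.85 tcp [461.2 -16.9 216. ] z [ 0.001  0.001 -1.   ] y [-0.007  1.     0.001] w 0.623 F [0.8 1.6 0.4]
[[214. 374.]
 [420. 375.]
 [401. 206.]]
```

View pics/w6.png

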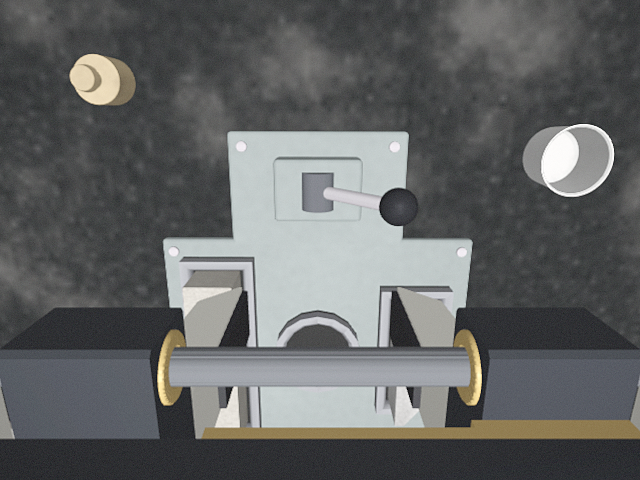

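Both specimens sit in their nests; the lever ball is at (398,207), cup and weight untouched. Now push the ball from its +y side with shut fingers: outer face 19 mm from the TCP, ball radius 13 mm.

step_arm --pt "-4 25 0 0 0 0" --pt "-4 35 0 0 0 0" --pt "-4 30 0 0 0 0" --pt "-2 17 0 0 0 0" --pt "0 0 -20 0 0 0" --pt "0 0 -35 0 0 0" --pt "0 0 -35 0 0 0" --pt "0 0 -25 0 0 0" --pt "0 0 -15 0 0 0" --pt "0 0 -8 0 0 0" --pt "0 0 0 0 0 0" --pt "0 0 0 0 0 0" --gripper 0 --force 20

```text
clock: 15.9
position: [0.4476, 0.0906, 0.0775]
ee_rot: [0.012, -3.141, -0.0]
force: [0.2, -0.3, 0.3]
width: 0.006
gripper_force: 0.0
```

step_arm --pt "0 -8 0 0 0 0" --pt "0 -8 0 0 0 0" --pt "0 -6 0 0 0 0" --pt "0 -6 0 0 0 0" --pt "0 -6 0 0 0 0" --pt "0 -6 0 0 0 0" --pt "0 -4 0 0 0 0" --pt "0 0 0 0 0 0" --pt "0 0 0 0 0 0"

```text
clock: 16.65
position: [0.4485, 0.0591, 0.0821]
ee_rot: [-0.027, 3.136, 0.023]
force: [-19.6, 51.9, 55.9]
width: 0.007
gripper_force: 28.4
```

It jammed: the force runs along the rod, so the finger's sloping back rests on the ball. I'll back off and pinch from above along x instead, as the task suggests.

step_arm --pt "0 8 0 0 0 0" --pt "0 12 0 0 0 0" --pt "0 15 0 0 0 0" --pt "0 5 5 0 0 0" --pt "0 0 35 0 0 0" --pt "0 0 35 0 0 0" --pt "0 0 20 0 0 0" --pt "0 0 0 0 0 0" --pt "0 0 0 0 0 0"

```text
clock: 17.4
position: [0.4478, 0.0853, 0.174]
ee_rot: [-0.01, 3.138, 0.002]
force: [-0.0, 0.2, -0.3]
width: 0.006
gripper_force: 0.0
```

```bash
python3 - <<'E'
from h import *
tcp(); print(observe()["joints"].round(2))
c=cams.get_calibration("wrist"); im=cams.get_image("wrist")[:,:,::-1].copy(); cv2.imwrite("pics/w7.png",im)
t=cams.get_image("top")[:,:,::-1].copy(); cv2.imwrite("pics/top7.png",t)
cv2.imwrite("pics/v7.png",np.hstack([im[::2,::2],cv2.resize(t[140:280,220:400],(400,311))[:240]]))
# ball: dark, against the carrier
p=proj(c,[[.446,.038,.088]])[0]; print(p)
g=im.max(2); cn=comp((g<45),*p); (x,y),r=cv2.minEnclosingCircle(cn.astype(np.float32)); print(x,y,r)
for yy in np.arange(-.02,.06,.01):
    a=np.arcsin((yy+.0188)/.08); print(round(yy,3),proj(c,[[.4465,yy,.032+.08*np.cos(a)]]).round())
E
```

```text
t 17.4 tcp [447.8  85.3 174. ] z [ 0.003  0.001 -1.   ] y [-0.006  1.     0.001] w 0.006 F [-0.   0.2 -0.3]
[-0.38  0.22  0.09  2.05 -0.03  0.88  1.3 ]
[239.64357085 241.9983078 ]
319.5 239.5 399.30010986328125
-0.02 [[124. 255.]]
-0.01 [[143. 255.]]
0.0 [[163. 254.]]
0.01 [[183. 253.]]
0.02 [[203. 250.]]
0.03 [[224. 247.]]
0.04 [[244. 242.]]
0.05 [[263. 236.]]
```

View pics/v7.png

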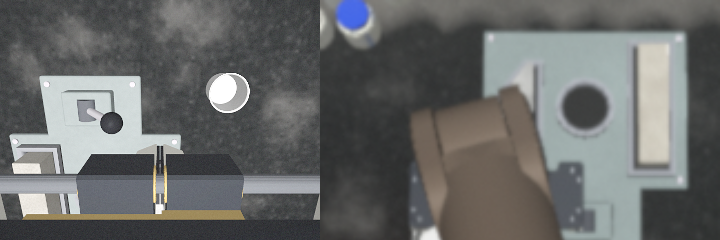

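The ball is now at wrist (222,245), i.e. y ≈ 29 mm (lever ≈ 0.16 rad). Turn the tool 90° above it, opening the fingers.

step_arm --pt "0 -3 0 0 0 0.09" --pt "0 -3 0 0 0 0.1" --pt "0 -4 0 0 0 0.1" --pt "0 -4 0 0 0 0.1" --pt "0 -4 0 0 0 0.1" --pt "0 -4 0 0 0 0.1" --pt "0 -4 0 0 0 0.1" --pt "0 -4 0 0 0 0.1" --pt "0 -4 0 0 0 0.1" --pt "0 -4 0 0 0 0.1" --pt "0 -4 0 0 0 0.1" --pt "0 -4 0 0 0 0.1" --pt "0 -4 0 0 0 0.1" --pt "0 -3 0 0 0 0.1" --pt "0 -3 0 0 0 0.1" --pt "0 0 0 0 0 0.08" --pt "0 0 0 0 0 0" --pt "0 0 0 0 0 0" --pt "0 0 0 0 0 0" --gripper 1.0

```text
clock: 19.08
position: [0.4454, 0.0299, 0.1698]
ee_rot: [2.13, -2.299, -0.004]
force: [0.7, 0.4, 0.1]
width: 0.997
gripper_force: 0.0
```

```bash
python3 - <<'E'
from h import *
tcp(); print(observe()["joints"].round(2))
c=cams.get_calibration("wrist"); im=cams.get_image("wrist")[:,:,::-1].copy()
p=proj(c,[[.4465,.029,.096]])[0]; print(p)
g=im.max(2); cn=comp((g<60),*p); (x,y),r=cv2.minEnclosingCircle(cn.astype(np.float32)); print(x,y,r,cv2.contourArea(cn), "at z96:",(ray(c,(x,y),.096)*1000).round(1))
for yy in np.arange(-.02,.06,.01):
    a=np.arcsin((yy+.0188)/.08); print(round(yy,3),proj(c,[[.4465,yy,.032+.08*np.cos(a)]]).round())
E
```

```text
t 19.08 tcp [445.4  29.9 169.8] z [-0.007 -0.004 -1.   ] y [-0.997  0.076  0.007] w 0.997 F [0.7 0.4 0.1]
[ 0.17  0.25 -0.42  2.03  0.13  0.89  2.74]
[317.42893276 253.06259954]
319.5 219.0 387.3516845703125 249292.0 at z96: [[443.8   9.3  96. ]]
-0.02 [[310. 170.]]
-0.01 [[312. 190.]]
0.0 [[313. 208.]]
0.01 [[315. 225.]]
0.02 [[316. 241.]]
0.03 [[318. 254.]]
0.04 [[319. 265.]]
0.05 [[320. 273.]]
```

Joint 7 is at its limit this way round, so turn back half a turn the other way, which is the same grasp.

step_arm --pt "0 0 0 0 0 -0.11" --pt "0 0 0 0 0 -0.12" --pt "0 0 0 0 0 -0.12" --pt "0 0 0 0 0 -0.12" --pt "0 0 0 0 0 -0.12" --pt "0 0 0 0 0 -0.12" --pt "0 0 0 0 0 -0.12" --pt "0 0 0 0 0 -0.12" --pt "0 0 0 0 0 -0.12" --pt "0 0 0 0 0 -0.12" --pt "0 0 0 0 0 -0.12" --pt "0 0 0 0 0 -0.12" --pt "0 0 0 0 0 -0.12" --pt "0 0 0 0 0 0"

```text
clock: 20.3
position: [0.4457, 0.0315, 0.1706]
ee_rot: [-0.09, -3.137, -0.008]
force: [0.2, -0.0, 0.7]
width: 1.001
gripper_force: 0.0
```

step_arm --pt "0 0 0 0 0 -0.12" --pt "0 0 0 0 0 -0.12" --pt "0 0 0 0 0 -0.12" --pt "0 0 0 0 0 -0.12" --pt "0 0 0 0 0 -0.12" --pt "0 0 0 0 0 -0.12" --pt "0 0 0 0 0 -0.12" --pt "0 0 0 0 0 -0.12" --pt "0 0 0 0 0 -0.12" --pt "0 0 0 0 0 -0.12" --pt "0 0 0 0 0 -0.12" --pt "0 0 0 0 0 -0.12" --pt "0 0 0 0 0 -0.08" --pt "0 0 0 0 0 0" --pt "0 0 0 0 0 0"

```text
clock: 21.55
position: [0.4458, 0.0313, 0.1706]
ee_rot: [2.215, 2.226, 0.01]
force: [-0.3, -0.3, 0.2]
width: 1.001
gripper_force: 0.0
```

```bash
python3 - <<'E'
from h import *
tcp(); print(observe()["joints"].round(2))
c=cams.get_calibration("wrist"); im=cams.get_image("wrist")[:,:,::-1].copy(); cv2.imwrite("pics/w8.png",im)
for yy in np.arange(-.02,.06,.01):
    a=np.arcsin((yy+.0188)/.08); print(round(yy,3),proj(c,[[.4465,yy,.032+.08*np.cos(a)]]).round())
E
```

```text
t 21.55 tcp [445.8  31.3 170.6] z [ 0.006  0.004 -1.   ] y [1.    0.005 0.006] w 1.001 F [-0.3 -0.3  0.2]
[-0.26  0.21  0.08  2.07 -0.03  0.86 -0.16]
-0.02 [[318. 348.]]
-0.01 [[318. 332.]]
0.0 [[318. 314.]]
0.01 [[318. 295.]]
0.02 [[318. 275.]]
0.03 [[318. 255.]]
0.04 [[318. 234.]]
0.05 [[318. 212.]]
```

View pics/w8.png

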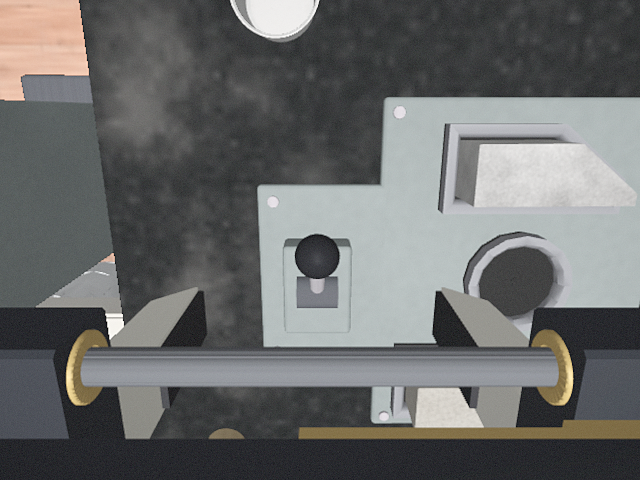

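The ball is centred between the open fingers at (317,256), y ≈ 29.5 mm, and the slant half is seated in its nest. Descend and pinch.

step_arm --pt "0.5 -2 -20 0 0 0" --pt "0 0 -25 0 0 0" --pt "0 0 -25 0 0 0" --pt "0 0 -15 0 0 0" --pt "0 0 -8 0 0 0" --pt "0 0 0 0 0 0" --pt "0 0 0 0 0 0"

```text
clock: 22.18
position: [0.4464, 0.0289, 0.0778]
ee_rot: [2.221, 2.221, 0.01]
force: [-0.2, -0.2, 0.2]
width: 0.999
gripper_force: 0.0
```

step_arm --pt "0 0 0 0 0 0" --pt "0 0 0 0 0 0" --pt "0 0 0 0 0 0" --pt "0 0 0 0 0 0" --pt "0 0 0 0 0 0" --pt "0 0 0 0 0 0" --pt "0 0 0 0 0 0" --pt "0 0 0 0 0 0" --pt "0 0 0 0 0 0" --pt "0 0 0 0 0 0" --pt "0 0 0 0 0 0" --pt "0 0 0 0 0 0" --pt "0 0 0 0 0 0" --gripper 0.1 --force 30

```text
clock: 23.27
position: [0.4452, 0.029, 0.0773]
ee_rot: [-2.223, -2.22, -0.008]
force: [-4.9, 1.2, 2.6]
width: 0.264
gripper_force: 30.0
```

step_arm --pt "0 -2.6 1.8 0 0 0" --pt "0 -2.7 1.8 0 0 0" --pt "0 -5.6 3.2 0 0 0" --pt "0 -5.8 2.7 0 0 0" --pt "0 -6 2.3 0 0 0" --pt "0 -6.2 1.8 0 0 0" --pt "0 -6.3 1.3 0 0 0" --pt "0 -6.3 0.8 0 0 0" --pt "0 -6.4 0.2 0 0 0" --pt "0 0 0 0 0 0" --pt "0 0 0 0 0 0" --pt "0 0 0 0 0 0"

```text
clock: 24.27
position: [0.4454, -0.0195, 0.0934]
ee_rot: [2.224, 2.219, 0.009]
force: [-5.8, 0.1, 5.1]
width: 0.259
gripper_force: 30.0
```

Released next: open, lift straight up and back away.

step_arm --pt "0 0 0 0 0 0" --pt "0 0 0 0 0 0" --pt "0 0 0 0 0 0" --pt "0 0 0 0 0 0" --pt "0 0 0 0 0 0" --pt "0 0 0 0 0 0" --pt "0 0 0 0 0 0" --gripper 0.8

```text
clock: 24.85
position: [0.4464, -0.019, 0.0935]
ee_rot: [2.222, 2.219, 0.011]
force: [-0.5, 0.0, -0.3]
width: 0.722
gripper_force: 0.0
```

step_arm --pt "0 0 15 0 0 0" --pt "0 0 30 0 0 0" --pt "0 0 35 0 0 0" --pt "0 0 30 0 0 0" --pt "0 25 15 0 0 0" --pt "0 35 0 0 0 0" --pt "0 35 0 0 0 0" --pt "0 38 0 0 0 0" --pt "0 38 0 0 0 0" --pt "0 38 0 0 0 0" --pt "0 38 0 0 0 0" --pt "0 38 0 0 0 0" --pt "0 35 0 0 0 0" --pt "0 20 0 0 0 0" --pt "0 0 0 0 0 0" --pt "0 0 0 0 0 0" --pt "0 0 0 0 0 0"

```text
clock: 26.27
position: [0.4464, 0.3199, 0.2181]
ee_rot: [2.223, 2.218, 0.009]
force: [-0.4, -0.2, -1.0]
width: 0.8
gripper_force: 0.0
```

```bash
python3 - <<'E'
from h import *
tcp(); c=cams.get_calibration("top"); t=cams.get_image("top")[:,:,::-1].copy(); s=cams.get_image("scene")[:,:,::-1].copy(); cs=cams.get_calibration("scene")
cv2.imwrite("pics/fin.png",np.hstack([cv2.resize(t[140:290,240:460],(440,300)),cv2.resize(s[220:345,280:440],(384,300))])[:, :800])
print("ball pred top",proj(c,[[.4465,-.0188,.112]]).round(1),"scene",proj(cs,[[.4465,-.0188,.112]]).round(1))
g=t.max(2)
for k,p,z in(("bar",[.6015,-.106,.054],.054),("slant",[.59,.07,.054],.054)):
    x,y=proj(c,[p])[0]; cn=comp(g>180,x,y); rect(c,cn,z)
E
```

```text
t 26.27 tcp [446.4 319.9 218.1] z [ 0.005  0.003 -1.   ] y [ 1.    -0.002  0.005] w 0.8 F [-0.4 -0.2 -1. ]
ball pred top [[339.7 236.1]] scene [[314.9 253.3]]
rect c [ 608.4 -117.4] size [168.8  57. ] ang 0.0178
rect c [604.9  72.6] size [ 52.9 108.4] ang -0.1089
```

View pics/fin.png

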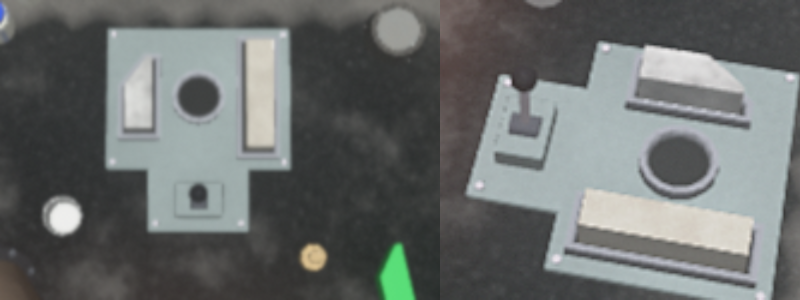

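The final view shows the ball at top (339.5,235) and scene (314.6,253), matching the upright prediction. Both specimens lie level in their nests, and the cup, weight and ring are where they were. Handing in.

```bash
python3 -c "
from cell import job
print(job.sign_off())"
```

```text
the job is handed in; nothing more can be done
None
```

The mortar bar and slant half are seated in their own nests, the lever is upright and released, and the cup, weight and ring look undisturbed; I handed the job in at about 26 s, but the sign-off gave no verdict.

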